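# Offer up the stamping punch to a pendant blank

## Robot

A 6-joint arm with a two-finger parallel gripper is mounted at the origin on the work surface. World frame = base frame: x ahead of the robot, y to its left, z up, the work surface at z = 0. Lengths are in m, angles in rad, forces in N, time in s.
With the tool pointing down it reaches from about 0.425 to 0.95 m from the base axis. Payload 3.5 kg.
Tool frame: the origin (TCP) lies between the finger pads; the fingertips stand 19 mm ahead of it and the grasp point (between the pads) is the TCP; y points along the fingers, z is the direction in which the jaws open and shut, and the axes are right-handed (so a half turn about y gives the same grasp; the last joint's range is limited). The gripper opens to 85 mm and grips with 20 to 120 N. Pads are 22 mm wide; open, the fingers measure 114 mm over their backs; the gripper's body (76 mm by 85 mm) begins 54 mm behind the grasp point. The pads swing forward as they close: fully open they stand 13 mm farther back than shut.
Start: joints at [-1.351, 0.286, 1.577, -0, 1.279, -0.15], TCP at [0.244, -0.629, 0.25] pointing down, gripper open.
Joint ranges: [-2.77, 2.77], [-0.9, 2.22], [0.21, 2.48], [-1.53, 4.67], [0.24, 2.81], [-2.84, 2.84]. Speed limits (rad/s): [2.79, 2.79, 3.14, 3.14, 3.14, 3.14].

## Interface

Orientations are given as a unit quaternion [x, y, z, w].
In Python, from plant import get_state, read_camera, camera_model, sign_off gives the robot as it stands.
- The arm moves only by the tool carry_out, never from a script. Its argument "moves" is a list of rows, each a list of 7 numbers: the turn, a rotation vector about the tool's x, y, z in rad, then the shift along the tool's x, y, z in m, then the closure, from -1 (fully open) to 1 (shut). In form: [[wx, wy, wz, dx, dy, dz, jaw], ...]. A call has 1 to 10 rows; each row shifts and turns the commanded pose from where the row before left it, along the tool's axes as they then stand; what a row does not reach is not made up. A row lasts 1/8 s, in which the tool goes at most 62.5 mm and 10.7 degrees, less where a joint would pass 70% of its speed; a pose out of reach is approached as far as the arm can. A call is refused whole if a number of a shift passes 0.0625 or a number of a turn 0.188, either way. A call with a gripper value outside its range is refused whole. The fingers move at their own pace and stop on an object; "squeeze" is the grip in N (left out, the last holds). Time passes only in rows, so rows that do not move let the fingers close. It gives the time, the measured TCP pose, the force and the opening at its end, in the units of the state.
- get_state(): the state, without advancing time (a new reading comes with each control period).
- read_camera(name): name is "scene" or "side" or "wrist"; returns the picture (400x640x3 uint8, blue, green, red); there is no depth.
- camera_model(name): a dict with "camera_matrix" (3x3 intrinsics, pixels), "pose" (4x4, takes a point from camera to world coordinates). Camera axes: x right, y down, z forward; pixel columns grow to the right and rows downward; lengths in m; the calibration is good to about 2 mm. A picture is of the moment at which its call begins: read the wrist's pose just before it. camera_model takes no time and is no camera call; for the wrist camera it gives the pose at the moment of the call.
- sign_off(): hands the job in, once; it reports no verdict.
The state is a dict: "time": time; "qpos": joint angles; "dq": joint speeds; "joint_efforts": joint torques, N m; "eef_pos": TCP position; "tcp_rot": TCP orientation; "contact_force": force on the tool from outside, world axes, zero at the start; "wrist_torque": the same for the moment, N m; "opening": opening from 0.0 (shut) to 1.0 (fully open).
Only numpy, scipy, OpenCV 4.12 (cv2) and the standard library are available. Lean on these libraries where they do the work, as an engineer would, in place of code of your own. Each camera call takes 0.05 s, during which the arm holds its last target. There are 200 camera calls.

## Task

Put the two wood chips that lie on the steel bench block into the scrap bin. Then take the blue punch from its stand, lift it over the rack of gravers without touching the rack, and hold it still, upright and centred, about 10 mm above the copper pendant blank, its long side in line with the blank's long side; the punch must never touch the block or the blank. Finish while holding it there, for the jeweller to check the alignment, and leave the red punch, silver ring, jar and hammer where they are.

Things in the scene. Friction and masses are not known exactly. Their poses are not given: they have to be found in the camera images.
- bench_block: Fixed dark steel bench block, 140 (its x) x 120 (its y) x 22 mm high, edges rounded; stands on the bench, turned by up to about 35 degrees either way. Origin: centre of its underside, z up.
- blank (a point): Centre of the top face of the copper pendant blank, a flat plate 44 (x) x 26 (y) x 3 mm fixed on the middle of the bench block (top face 25 mm above the bench). x lies along the blank's long side, towards its small flat hanging loop; z up. Which end of the punch faces the loop does not matter.
- chip_long: Loose pale wood chip, a block 34 (its x) x 20 (its y) x 16 mm high, about 20 g, lying on top of the copper blank. Origin: centre of its underside; z up at the start.
- chip_short: Loose pale wood chip, a block 30 (its x) x 18 (its y) x 15 mm high, about 20 g, lying on the bench block near one of its 120 mm sides. Origin: centre of its underside; z up at the start.
- scrap_bin: Fixed open grey plastic bin, 160 (its x) x 130 (its y) x 70 mm high outside, walls 4 mm; to the right (-y) of the block. Origin: centre of its underside, z up.
- graver_rack: Fixed dark wooden bar 280 (its x) x 45 (its y) x 35 mm high with five upright gravers with mushroom-shaped wooden handles, 100 mm high in all, standing between the punch stand and the bench block like a fence. Origin: centre of its underside, z up. It must not be touched by the robot or by what it carries.
- punch_stand: Fixed pale wooden block 150 (its x) x 60 (its y) x 35 mm high to the left (+y) of the rack, with two rectangular sockets 40 mm either side of its middle along x, 27 x 19 mm wide (1.5 mm play all round), 25 mm deep (socket floor 10 mm above the bench). Origin: centre of its underside, z up.
- punch_blue: The punch to use: loose upright steel bar, 24 (its x) x 16 (its y) x 90 mm high, 0.2 kg or so, its upper 40 mm painted blue; its lowest 15 mm are narrowed to the 20 (x) x 10 (y) mm stamping face. It stands in one of the two sockets (either one), 65 mm of it showing. Origin: centre of the stamping face (underside), z up along the bar.
- punch_red: The same punch with its upper 40 mm painted red, in the other socket, 80 mm from the blue one. Leave it there. Origin: centre of its underside.
- silver_ring: Loose silver finger ring lying flat between robot and block, 26 mm across, 6 mm high. Leave it alone. Origin: centre of its underside.
- jar: Loose amber glass jar with black cap, 44 mm across, 55 mm high, beyond the block. Leave it alone. Origin: centre of its underside.
- hammer: Loose hammer lying beyond the scrap bin, about 220 mm long, roughly along y. Leave it alone. Its x runs along the handle towards the head.
There are look-alikes about, which are no part of the job. Leave any purple look-alike of the chip_long alone. Leave any black look-alike of the chip_short alone.

How it is judged:
By the outcome, as a careful person would: the job done as asked, in the order asked, and still so for the second after the job is handed in, while the arm keeps its last pose, push and grip.
It also fails if it takes over 72 s, if anything falls off the work surface, if the arm or the gripper's body presses on something with over 40 N, if the wrist force passes 120 N, or if a joint passes its speed limit or range.

## Working session

There is one attempt and no reset: what is moved stays moved. The work goes in short steps, Python scripts to look and compute and a tool call to move; the robot and the scene stay as the last step left them, time stands still between calls to the robot, and variables do not carry over. Pictures are saved under pics/ and viewed, about 8 in all and at most 12, crops included, and the job is handed in when it is done.

Besides the shell and the picture viewer there is one more tool, called after "Emit:" by a JSON object that holds its "api" and its "payload". carry_out: Moves the arm, as the interface text tells. Its arguments: {"type":"object","properties":{"moves":{"type":"array","items":{"type":"array","items":{"type":"number"}}},"squeeze":{"type":"number"}},"required":["moves"]}

```bash
mkdir -p pics
cat > h.py <<'E'
import numpy as np, cv2
from plant import *
from scipy.spatial.transform import Rotation as R
def ray(n,u,v,z,cm=None):
    m=cm or camera_model(n);K=np.array(m["camera_matrix"]);T=np.array(m["pose"])
    d=T[:3,:3]@np.linalg.solve(K,[u,v,1]);o=T[:3,3]
    return o+d*(z-o[2])/d[2]
def proj(n,p,cm=None):
    m=cm or camera_model(n);K=np.array(m["camera_matrix"]);T=np.array(m["pose"])
    q=K@(T[:3,:3].T@(np.array(p)-T[:3,3]));return q[:2]/q[2]
E
python3 - <<'E'
from h import *
np.set_printoptions(precision=3,suppress=True)
s=get_state();print(s["time"],s["eef_pos"],s["tcp_rot"],s["opening"],s["contact_force"]);print(R.from_quat(s["tcp_rot"]).as_matrix())
for n in("scene","side"):
    cv2.imwrite(f"pics/{n}0.png",read_camera(n))
for n in("scene","side","wrist"):
    m=camera_model(n);print(n,np.array(m["camera_matrix"]).tolist(),np.array(m["pose"]))
E
```

```text
0.0 [ 0.244 -0.629  0.249] [-0.13   0.696 -0.694  0.13 ] 0.9980617605010549 [-0.065 -0.138  0.278]
[[-0.932 -0.001  0.361]
 [-0.361  0.002 -0.932]
 [-0.    -1.    -0.002]]
scene [[474.289897798206, 0.0, 317.1399636260027], [0.0, 474.289897798206, 197.0938420536119], [0.0, 0.0, 1.0]] [[-0.905  0.315 -0.286  0.898]
 [ 0.425  0.665 -0.614  0.66 ]
 [-0.003 -0.678 -0.735  0.853]
 [ 0.     0.     0.     1.   ]]
side [[378.39152287754104, 0.0, 316.47646543593], [0.0, 378.39152287754104, 198.4929801695494], [0.0, 0.0, 1.0]] [[ 0.975 -0.118  0.186  0.432]
 [-0.22  -0.556  0.801 -0.641]
 [ 0.009 -0.822 -0.569  0.548]
 [ 0.     0.     0.     1.   ]]
wrist [[358.5946109993311, 0.0, 320.3378017404261], [0.0, 358.5946109993311, 202.839212578509], [0.0, 0.0, 1.0]] [[ 0.362 -0.882 -0.302  0.322]
 [-0.932 -0.343 -0.115 -0.599]
 [-0.002  0.323 -0.946  0.372]
 [ 0.     0.     0.     1.   ]]
```

View pics/scene0.png

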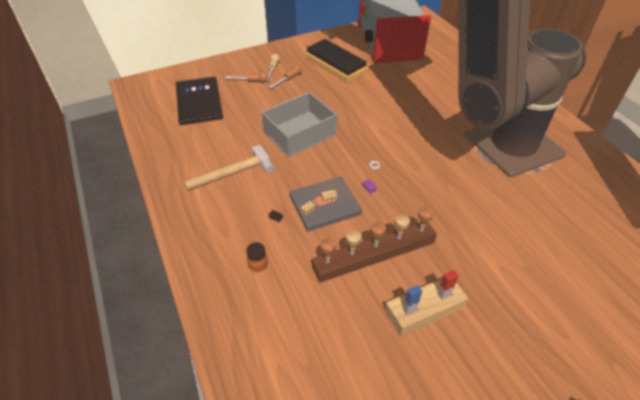

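View pics/side0.png

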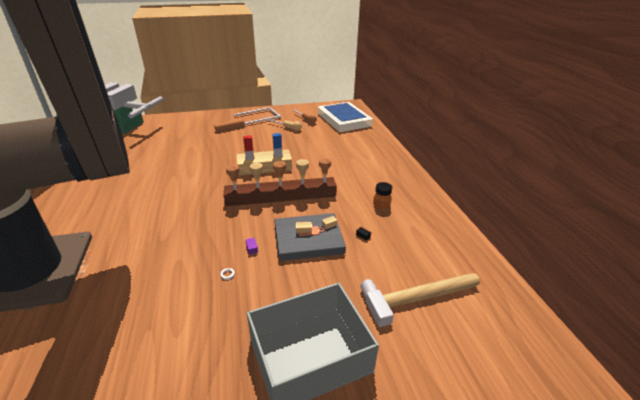

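Scene picture: block at (326,203), pale chips at (330,196) and (308,207), the purple look-alike at (370,186) and black look-alike at (276,215), ring (375,165), bin (300,123), rack (375,245), blue punch (413,298), red (449,284). Next, one enlarged crop to check the choice.

Run:
```python
import cv2,numpy as np
from h import *
a=cv2.imread("pics/scene0.png")[170:235,260:390];b=cv2.imread("pics/side0.png")[205:265,265:385]
a=cv2.resize(a,None,fx=6,fy=4.6,interpolation=2);a=cv2.resize(cv2.imread("pics/scene0.png")[172:232,270:370],(500,300),interpolation=2)
b=cv2.resize(cv2.imread("pics/side0.png")[208:268,265:365],(500,300),interpolation=2)
cv2.imwrite("pics/crop1.png",np.vstack([a,b]))
np.set_printoptions(precision=3,suppress=True)
for n,l in dict(scene=[("chipA",330,196,.035),("chipB",308,207,.035),("purple",370,186,.016),("ring",375,165,.005),("binrim1",263,122,.07),("binrim2",309,97,.07),("binrim3",337,122,.07),("binrim4",290,135,.07),("blue",413,291,.1),("red",450,275,.1)],
 side=[("chipA",304,229,.035),("chipB",330,223,.035),("bin1",249,310,.07),("bin2",338,290,.07),("bin3",375,347,.07),("bin4",272,396,.07),("blue",277,135,.1),("red",248,137,.1),("rackL",224,185,.035),("rackR",336,181,.035),("purple",252,244,.012)]).items():
  for k,u,v,z in l: print(n,k,ray(n,u,v,z))
```

```text
scene chipA [ 0.55  -0.013  0.035]
scene chipB [ 0.611 -0.004  0.035]
scene purple [ 0.439 -0.017  0.016]
scene ring [ 0.384 -0.086  0.005]
scene binrim1 [ 0.607 -0.297  0.07 ]
scene binrim2 [ 0.452 -0.346  0.07 ]
scene binrim3 [ 0.432 -0.214  0.07 ]
scene binrim4 [ 0.564 -0.218  0.07 ]
scene blue [0.546 0.317 0.1  ]
scene red [0.464 0.318 0.1  ]
side chipA [ 0.548 -0.025  0.035]
side chipB [ 0.608 -0.016  0.035]
side bin1 [ 0.418 -0.243  0.07 ]
side bin2 [ 0.564 -0.234  0.07 ]
side bin3 [ 0.588 -0.346  0.07 ]
side bin4 [ 0.436 -0.384  0.07 ]
side blue [0.54  0.311 0.1  ]
side red [0.461 0.314 0.1  ]
side rackL [0.386 0.187 0.035]
side rackR [0.666 0.148 0.035]
side purple [ 0.436 -0.023  0.012]
```

View pics/crop1.png

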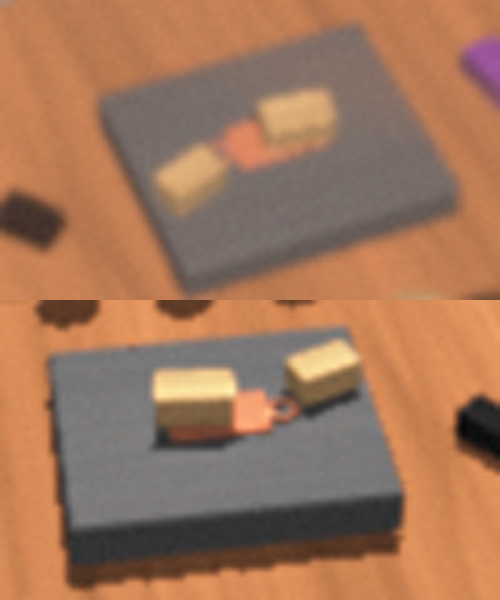

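The crop confirms it: the long chip lies on the copper, and the short chip lies at the block's far (+x) side by the loop. The purple and black look-alikes are off the block. Next I write the planner and move over the block.

```bash
cat >> h.py <<'E'
import json
def plan(pos,yaw=None,jaw=-1,n=None,start=None,step=.05,tilt=True):
    """rows to bring the tool to pos with tool y down and tool x at world yaw (deg); shift in axes at row start"""
    s=get_state();p=np.array(s["eef_pos"] if start is None else start[0]);A=R.from_quat(s["tcp_rot"])
    if start is not None: y=np.deg2rad(start[1]);A=R.from_matrix(np.array([[np.cos(y),0,np.sin(y)],[np.sin(y),0,-np.cos(y)],[0,-1,0]]))
    if yaw is None: m=A.as_matrix();yaw=np.rad2deg(np.arctan2(m[1,0],m[0,0]))
    y=np.deg2rad(yaw);B=R.from_matrix(np.array([[np.cos(y),0,np.sin(y)],[np.sin(y),0,-np.cos(y)],[0,-1,0]]))
    w=(A.inv()*B).as_rotvec();d=np.array(pos)-p
    n=n or max(1,int(np.ceil(max(np.linalg.norm(d)/step,np.linalg.norm(w)/.18))))
    rows=[]
    for i in range(n):
        rows.append([float(round(x,4)) for x in [*(w/n),*(A.inv().apply(d/n)),jaw]]);A=A*R.from_rotvec(w/n)
    for i in range(0,n,10): print(json.dumps([[x+0.0 for x in r] for r in rows[i:i+10]]))
    return (list(pos),yaw)
E
python3 -c "
from h import *
plan([.56,-.02,.25],-13)"
```

```text
Traceback (most recent call last):
  File "h.py", line 17, in plan
    y=np.deg2rad(yaw);B=R.from_matrix(np.array([[np.cos(y),0,np.sin(y)],[np.sin(y),0,-np.cos(y)],[0,-1,0]]))
                        ~~~~~~~~~~~~~^^^^^^^^^^^^^^^^^^^^^^^^^^^^^^^^^^^^^^^^^^^^^^^^^^^^^^^^^^^^^^^^^^^^^^^
  File "scipy/spatial/transform/_rotation.pyx", line 1143, in scipy.spatial.transform._rotation.Rotation.from_matrix
ValueError: Non-positive determinant (left-handed or null coordinate frame) in rotation matrix 0: [[ 0.97437006  0.         -0.22495105]
 [-0.22495105  0.         -0.97437006]
 [ 0.         -1.          0.        ]].
```

```bash
sed -i 's/\[np.cos(y),0,np.sin(y)\],\[np.sin(y),0,-np.cos(y)\]/[np.cos(y),0,-np.sin(y)],[np.sin(y),0,np.cos(y)]/g' h.py
python3 -c "
from h import *
plan([.56,-.02,.25],-13)"
```

```text
[[0.0, -0.1697, -0.0002, -0.0343, 0.0, -0.0302, -1.0], [0.0, -0.1697, -0.0002, -0.0389, 0.0, -0.024, -1.0], [0.0, -0.1697, -0.0002, -0.0424, 0.0, -0.0171, -1.0], [0.0, -0.1697, -0.0002, -0.0447, 0.0, -0.0097, -1.0], [0.0, -0.1697, -0.0002, -0.0457, 0.0, -0.002, -1.0], [0.0, -0.1697, -0.0002, -0.0454, 0.0, 0.0058, -1.0], [0.0, -0.1697, -0.0002, -0.0437, 0.0, 0.0133, -1.0], [0.0, -0.1697, -0.0002, -0.0409, 0.0, 0.0205, -1.0], [0.0, -0.1697, -0.0002, -0.0368, -0.0001, 0.0271, -1.0], [0.0, -0.1697, -0.0002, -0.0317, -0.0001, 0.033, -1.0]]
[[0.0, -0.1697, -0.0002, -0.0257, -0.0001, 0.0378, -1.0], [0.0, -0.1697, -0.0002, -0.0189, -0.0001, 0.0416, -1.0], [0.0, -0.1697, -0.0002, -0.0116, -0.0001, 0.0442, -1.0], [0.0, -0.1697, -0.0002, -0.004, -0.0001, 0.0456, -1.0], [0.0, -0.1697, -0.0002, 0.0038, -0.0001, 0.0456, -1.0]]
```

Emit:
{"api": "carry_out", "payload": {"moves": [[0,-0.17,0,-0.034,0,-0.03,-1],[0,-0.17,0,-0.039,0,-0.024,-1],[0,-0.17,0,-0.042,0,-0.017,-1],[0,-0.17,0,-0.045,0,-0.01,-1],[0,-0.17,0,-0.046,0,-0.002,-1],[0,-0.17,0,-0.045,0,0.006,-1],[0,-0.17,0,-0.044,0,0.013,-1],[0,-0.17,0,-0.041,0,0.02,-1],[0,-0.17,0,-0.037,0,0.027,-1],[0,-0.17,0,-0.032,0,0.033,-1]]}}

```text
time: 1.35
eef_pos: [0.4531, -0.221, 0.2499]
tcp_rot: [-0.609, 0.36, -0.359, 0.609]
contact_force: [0.2, 0.1, -0.5]
opening: 0.999
```

Emit:
{"api": "carry_out", "payload": {"moves": [[0,-0.17,0,-0.026,0,0.038,-1],[0,-0.17,0,-0.019,0,0.042,-1],[0,-0.17,0,-0.012,0,0.044,-1],[0,-0.17,0,-0.004,0,0.046,-1],[0,-0.17,0,0.004,0,0.046,-1],[0,0,0,0,0,0,-1],[0,0,0,0,0,0,-1]]}}

```text
time: 2.22
eef_pos: [0.5574, -0.0179, 0.2498]
tcp_rot: [0.703, -0.079, 0.078, -0.703]
contact_force: [-1.1, -0.5, -0.3]
opening: 1.001
```

Run:
```python
from h import *
s=get_state();m=camera_model("wrist");cv2.imwrite("pics/w1.png",read_camera("wrist"))
json.dump({k:np.array(v).tolist() for k,v in m.items() if k in("camera_matrix","pose")},open("w1.json","w"))
print(s["time"],s["eef_pos"],R.from_quat(s["tcp_rot"]).as_matrix().round(3),s["qpos"])
```

```text
2.225 [ 0.55736425 -0.01791599  0.24978491] [[ 0.975 -0.001  0.22 ]
 [-0.22  -0.     0.975]
 [-0.001 -1.    -0.001]] [-2.13855686e-01  2.94401943e-02  1.86765771e+00 -5.44500541e-04
  1.24561888e+00 -1.56227124e+00]
```

View pics/w1.png

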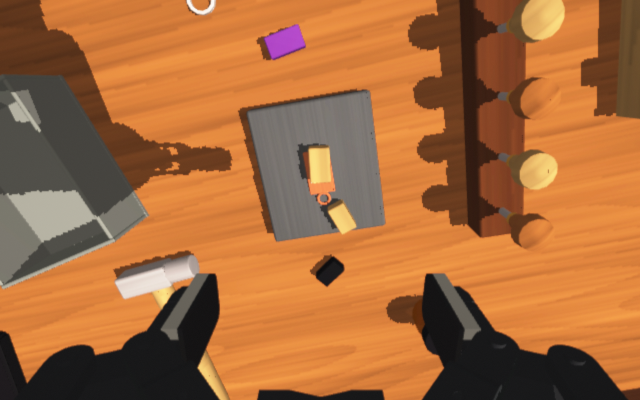

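Wrist picture: the block spans (240..385, 91..240), the long chip is at (319,165) on the copper, the loop at (323,199), the short chip at (341,217), purple at (285,42), black at (329,270), the bin at left and the rack at right. Next I segment and measure.

Run:
```python
from h import *
np.set_printoptions(precision=4,suppress=True)
I=cv2.imread("pics/w1.png");m=json.load(open("w1.json"))
V=cv2.cvtColor(I,cv2.COLOR_BGR2HSV)
for u,v in[(319,160),(319,180),(341,217),(312,188),(328,189),(280,130),(303,165)]: print(u,v,I[v,u],V[v,u])
roi=np.zeros(I.shape[:2],np.uint8);roi[110:236,255:375]=255
def rect(c,z):
    P=np.array([ray("wrist",*q,z,m)[:2] for q in c[:,0,:].astype(float)]);r=cv2.minAreaRect(P.astype(np.float32)*1000);return r
b=cv2.inRange(V,(17,70,130),(30,255,255))&roi
for c in cv2.findContours(b,0,1)[0]:
    if cv2.contourArea(c)>60: print("chip",cv2.contourArea(c),cv2.boundingRect(c),rect(c,.04))
b=cv2.inRange(V,(0,90,80),(15,255,255))&roi
for c in cv2.findContours(b,0,1)[0]:
    if cv2.contourArea(c)>30: print("copper",cv2.contourArea(c),cv2.boundingRect(c),rect(c,.025))
big=np.zeros_like(roi);big[80:260,230:400]=255
b=cv2.inRange(V,(0,0,40),(180,70,140))&big
b=cv2.morphologyEx(b,cv2.MORPH_CLOSE,np.ones((9,9)))
for c in cv2.findContours(b,0,1)[0]:
    if cv2.contourArea(c)>3000: print("block",cv2.contourArea(c),cv2.boundingRect(c),rect(c,.022))
cv2.imwrite("pics/w1c.png",cv2.resize(I[85:245,235:395],(640,640),interpolation=2)[:600])
```

```text
319 160 [120 208 246] [ 21 131 246]
319 180 [125 216 249] [ 22 127 249]
341 217 [119 207 246] [ 21 132 246]
312 188 [ 85 148 247] [ 12 167 247]
328 189 [ 85 149 247] [ 12 167 247]
280 130 [109 114 119] [ 15  21 119]
303 165 [52 53 57] [ 6 22 57]
chip 461.5 (328, 203, 28, 31) ((607.8045654296875, -6.975129127502441), (29.435081481933594, 18.487058639526367), 16.94382095336914)
chip 665.0 (308, 147, 23, 37) ((549.8958740234375, -17.187381744384766), (19.56295394897461, 34.783634185791016), 80.84960174560547)
copper 224.0 (315, 226, 60, 10) ((629.0367431640625, -8.230064392089844), (62.26895523071289, 10.283422470092773), 80.031494140625)
copper 723.5 (255, 154, 20, 82) ((572.9879150390625, -79.4871826171875), (20.043495178222656, 86.56050872802734), 73.90949249267578)
copper 539.0 (303, 151, 33, 55) ((566.3543090820312, -20.568878173828125), (26.792545318603516, 57.97727966308594), 86.73868560791016)
block 15005.5 (247, 90, 138, 151) ((558.8052368164062, -20.07418441772461), (117.7317123413086, 137.93353271484375), 86.7829360961914)
```

View pics/w1c.png

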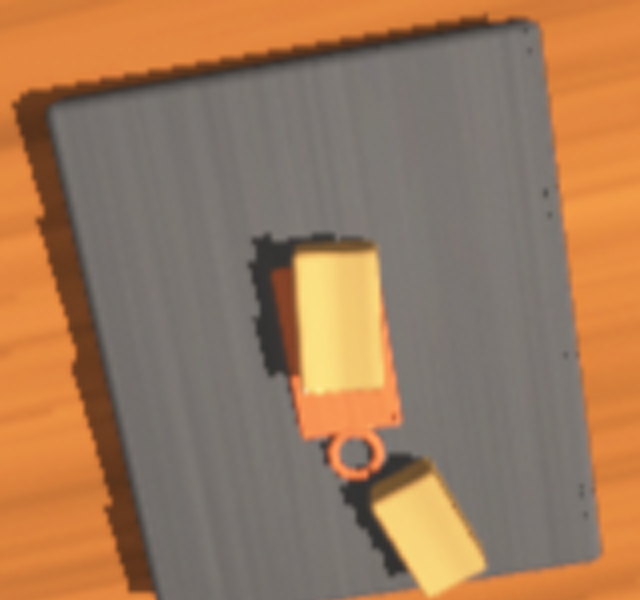

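Run:
```python
from h import *
a=plan([.608,-.007,.10],17,-.2)
```

```text
[[0.0, -0.13, -0.0003, 0.0118, 0.0375, 0.0056, -0.2], [0.0, -0.13, -0.0003, 0.0124, 0.0375, 0.004, -0.2], [0.0, -0.13, -0.0003, 0.0128, 0.0375, 0.0024, -0.2], [0.0, -0.13, -0.0003, 0.013, 0.0375, 0.0007, -0.2]]
```

Emit:
{"api": "carry_out", "payload": {"moves": [[0,-0.13,0,0.012,0.0375,0.0056,-0.2],[0,-0.13,0,0.0124,0.0375,0.004,-0.2],[0,-0.13,0,0.0128,0.0375,0.0024,-0.2],[0,-0.13,0,0.013,0.0375,0.0007,-0.2],[0,0,0,0,0,0,-0.2],[0,0,0,0,0,0,-0.2]]}}

```text
time: 3.02
eef_pos: [0.6091, -0.0074, 0.1016]
tcp_rot: [0.7, 0.104, -0.104, -0.699]
contact_force: [0.8, -0.1, 1.3]
opening: 0.598
```

Run:
```python
from h import *
s=get_state();print(s["eef_pos"],s["opening"])
plan([.608,-.007,.046],17,-.2,n=3)
```

```text
[ 0.60911345 -0.0074092   0.10157605] 0.5978529845434231
[[0.0002, -0.0005, 0.0004, -0.0003, 0.0185, 0.0003, -0.2], [0.0002, -0.0005, 0.0004, -0.0003, 0.0185, 0.0002, -0.2], [0.0002, -0.0005, 0.0004, -0.0003, 0.0185, 0.0002, -0.2]]
```

Emit:
{"api": "carry_out", "payload": {"moves": [[0,0,0,0,0.0185,0,-0.2],[0,0,0,0,0.0185,0,-0.2],[0,0,0,-0.001,0.0185,0,-0.2],[0,0,0,0,0,0,-0.2],[0,0,0,0,0,0,1],[0,0,0,0,0,0,1],[0,0,0,0,0,0,1],[0,0,0,0,0,0,1],[0,0,0,0,0,0,1]], "squeeze": 25}}

```text
time: 4.15
eef_pos: [0.6086, -0.0068, 0.0457]
tcp_rot: [0.699, 0.106, -0.104, -0.699]
contact_force: [-0.1, 0.7, 3.7]
opening: 0.204
```

Chip gripped (opening of about 17 mm against its 18 mm width). Lifting and going to the bin.

Run:
```python
from h import *
m=json.load(open("w1.json"))
for q in[(147,215),(115,240),(62,76)]: print(q,ray("wrist",*q,.07,m))
s=plan([.6086,-.0068,.17],17,1,n=3)
s=plan([.507,-.285,.17],10,1,start=s)
s=plan([.507,-.285,.085],10,1,start=s)
```

```text
(147, 215) [ 0.55389699 -0.17759306  0.07      ]
(115, 240) [ 0.57062704 -0.21565413  0.07      ]
(62, 76) [ 0.42769426 -0.19957505  0.07      ]
[[0.0003, 0.0005, 0.0005, 0.0001, -0.0414, 0.0, 1.0], [0.0003, 0.0005, 0.0005, 0.0, -0.0414, 0.0, 1.0], [0.0003, 0.0005, 0.0005, 0.0, -0.0414, 0.0, 1.0]]
[[0.0, 0.0204, 0.0, -0.0297, 0.0, -0.0394, 1.0], [0.0, 0.0204, 0.0, -0.0289, 0.0, -0.04, 1.0], [0.0, 0.0204, 0.0, -0.0281, 0.0, -0.0406, 1.0], [0.0, 0.0204, 0.0, -0.0273, 0.0, -0.0411, 1.0], [0.0, 0.0204, 0.0, -0.0264, 0.0, -0.0417, 1.0], [0.0, 0.0204, 0.0, -0.0256, 0.0, -0.0422, 1.0]]
[[0.0, 0.0, 0.0, 0.0, 0.0425, 0.0, 1.0], [0.0, 0.0, 0.0, 0.0, 0.0425, 0.0, 1.0]]
```

Emit:
{"api": "carry_out", "payload": {"moves": [[0,0,0,0,-0.041,0,1],[0,0,0,0,-0.041,0,1],[0,0,0,0,-0.042,0,1],[0,0.02,0,-0.03,0,-0.039,1],[0,0.02,0,-0.029,0,-0.04,1],[0,0.02,0,-0.028,0,-0.041,1],[0,0.02,0,-0.027,0,-0.041,1],[0,0.02,0,-0.026,0,-0.042,1],[0,0.02,0,-0.026,0,-0.042,1]]}}

```text
time: 5.28
eef_pos: [0.506, -0.2863, 0.1684]
tcp_rot: [-0.704, -0.062, 0.063, 0.705]
contact_force: [1.1, -0.5, -0.9]
opening: 0.204
```

Emit:
{"api": "carry_out", "payload": {"moves": [[0,0,0,0,0,0,1],[0,0,0,0,0,0,1]]}}

```text
time: 5.52
eef_pos: [0.5068, -0.2846, 0.1683]
tcp_rot: [-0.704, -0.063, 0.063, 0.705]
contact_force: [0.2, 0.4, -0.7]
opening: 0.202
```

Run:
```python
from h import *
cv2.imwrite("pics/side1.png",cv2.resize(read_camera("side")[200:400,160:480],(640,400)))
```

```text
(no output)
```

View pics/side1.png

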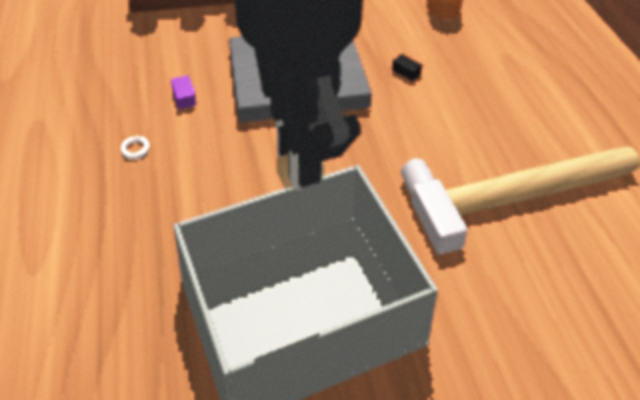

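The gripper still holds the chip. The bin rim corners are at about (248,313), (339,284), (378,346), (272,384) in the full side picture. Checking the bin centre from these.

Run:
```python
from h import *
c=np.array([ray("side",*q,.07)[:2] for q in[(248,313),(339,284),(378.5,346),(272.5,384)]])
print(c,c.mean(0),[np.linalg.norm(c[i]-c[i-1]) for i in range(4)])
print(proj("side",[.507,-.285,.15]))
```

```text
[[ 0.41646616 -0.24858812]
 [ 0.56953176 -0.22124888]
 [ 0.59313534 -0.34594775]
 [ 0.43900275 -0.36886594]] [ 0.504534   -0.29616267] [np.float64(0.12237096932370681), np.float64(0.1554879737022183), np.float64(0.12691310965779098), np.float64(0.1558271382348615)]
[310.33441465 285.10235698]
```

Emit:
{"api": "carry_out", "payload": {"moves": [[0,0,0,0,0.03,-0.011,1],[0,0,0,0,0.03,0,1],[0,0,0,0,0.028,0,1],[0,0,0,0,0,0,1],[0,0,0,0,0,0,-0.2],[0,0,0,0,0,0,-0.2],[0,0,0,0,0,0,-0.2],[0,0,0,0,-0.04,0,-0.2],[0,0,0,0,-0.04,0,-0.2]]}}

```text
time: 6.7
eef_pos: [0.5088, -0.2959, 0.1618]
tcp_rot: [-0.704, -0.063, 0.063, 0.704]
contact_force: [0.8, -0.4, 0.7]
opening: 0.6
```

Run:
```python
from h import *
s=plan([.55,-.017,.15],-9,-.2,step=.045)
s=plan([.55,-.017,.08],-9,-.2,start=s)
```

```text
[[-0.0001, 0.0479, -0.0001, 0.0129, 0.0017, 0.0382, -0.2], [-0.0001, 0.0479, -0.0001, 0.011, 0.0017, 0.0387, -0.2], [-0.0001, 0.0479, -0.0001, 0.0091, 0.0017, 0.0392, -0.2], [-0.0001, 0.0479, -0.0001, 0.0073, 0.0017, 0.0396, -0.2], [-0.0001, 0.0479, -0.0001, 0.0054, 0.0017, 0.0399, -0.2], [-0.0001, 0.0479, -0.0001, 0.0034, 0.0017, 0.0401, -0.2], [-0.0001, 0.0479, -0.0001, 0.0015, 0.0017, 0.0402, -0.2]]
[[0.0, 0.0, 0.0, 0.0, 0.035, 0.0, -0.2], [0.0, 0.0, 0.0, 0.0, 0.035, 0.0, -0.2]]
```

Emit:
{"api": "carry_out", "payload": {"moves": [[0,0.048,0,0.013,0.002,0.038,-0.2],[0,0.048,0,0.011,0.002,0.039,-0.2],[0,0.048,0,0.009,0.002,0.039,-0.2],[0,0.048,0,0.007,0.002,0.04,-0.2],[0,0.048,0,0.0055,0.001,0.04,-0.2],[0,0.048,0,0.0035,0.001,0.04,-0.2],[0,0.048,0,0.0015,0.001,0.04,-0.2],[0,0,0,0,0.035,0,-0.2],[0,0,0,0,0.035,0,-0.2],[0,0,0,0,0,0,-0.2]]}}

```text
time: 7.95
eef_pos: [0.548, -0.0165, 0.0774]
tcp_rot: [-0.705, 0.058, -0.054, 0.705]
contact_force: [0.2, -0.3, 0.3]
opening: 0.602
```

Run:
```python
from h import *
s=get_state();print(s["eef_pos"])
plan([.55,-.017,.048],-9,-.2,n=2)
```

```text
[ 0.54796229 -0.01654576  0.0774222 ]
[[-0.0002, -0.0003, -0.0031, 0.0011, 0.0147, -0.0001, -0.2], [-0.0002, -0.0003, -0.0031, 0.0011, 0.0147, -0.0001, -0.2]]
```

Emit:
{"api": "carry_out", "payload": {"moves": [[0,0,-0.003,0.001,0.015,0,-0.2],[0,0,-0.003,0.001,0.015,0,-0.2],[0,0,0,0,0,0,-0.2],[0,0,0,0,0,0,1],[0,0,0,0,0,0,1],[0,0,0,0,0,0,1],[0,0,0,0,0,0,1],[0,0,0,0,0,0,1]]}}

```text
time: 8.95
eef_pos: [0.5528, -0.0176, 0.0506]
tcp_rot: [0.705, -0.053, 0.058, -0.705]
contact_force: [0.2, 0.3, 3.5]
opening: 0.223
```

Run:
```python
from h import *
s=plan([.55,-.017,.17],-9,1,n=3)
s=plan([.507,-.298,.17],10,1,start=s)
s=plan([.507,-.298,.085],10,1,start=s,n=3)
```

```text
[[0.0, -0.0002, 0.0025, -0.0007, -0.0398, 0.0, 1.0], [0.0, -0.0002, 0.0025, -0.0008, -0.0398, 0.0, 1.0], [0.0, -0.0002, 0.0025, -0.0009, -0.0398, 0.0, 1.0]]
[[0.0, -0.0553, 0.0, 0.0002, 0.0, -0.0474, 1.0], [0.0, -0.0553, 0.0, -0.0024, 0.0, -0.0473, 1.0], [0.0, -0.0553, 0.0, -0.005, 0.0, -0.0471, 1.0], [0.0, -0.0553, 0.0, -0.0076, 0.0, -0.0468, 1.0], [0.0, -0.0553, 0.0, -0.0101, 0.0, -0.0463, 1.0], [0.0, -0.0553, 0.0, -0.0127, 0.0, -0.0456, 1.0]]
[[0.0, 0.0, 0.0, 0.0, 0.0283, 0.0, 1.0], [0.0, 0.0, 0.0, 0.0, 0.0283, 0.0, 1.0], [0.0, 0.0, 0.0, 0.0, 0.0283, 0.0, 1.0]]
```

Emit:
{"api": "carry_out", "payload": {"moves": [[0,0,0.0025,0,-0.04,0,1],[0,0,0.0025,-0.001,-0.04,0,1],[0,0,0.0025,-0.001,-0.04,0,1],[0,-0.055,0,0,0,-0.047,1],[0,-0.055,0,-0.002,0,-0.047,1],[0,-0.055,0,-0.005,0,-0.047,1],[0,-0.055,0,-0.008,0,-0.047,1],[0,-0.055,0,-0.01,0,-0.046,1],[0,-0.055,0,-0.013,0,-0.046,1],[0,0,0,0,0,0,1]]}}

```text
time: 10.2
eef_pos: [0.5051, -0.3002, 0.1693]
tcp_rot: [-0.704, -0.059, 0.06, 0.705]
contact_force: [-1.1, -0.3, -0.8]
opening: 0.225
```

Emit:
{"api": "carry_out", "payload": {"moves": [[0,0,0,0,0.028,0,1],[0,0,0,0,0.028,0,1],[0,0,0,0,0.028,0,1],[0,0,0,0,0,0,1],[0,0,0,0,0,0,-0.2],[0,0,0,0,0,0,-0.2],[0,0,0,0,0,0,-0.2],[0,0,0,0,-0.04,0,-0.2],[0,0,0,0,-0.04,0,-0.2]]}}

```text
time: 11.32
eef_pos: [0.5059, -0.2974, 0.1668]
tcp_rot: [-0.704, -0.06, 0.061, 0.705]
contact_force: [0.4, -0.5, -0.1]
opening: 0.597
```

Run:
```python
from h import *
s=get_state();print(s["time"],s["eef_pos"],s["opening"])
s=plan([.50,-.26,.26],0,-.6,n=2)
s=plan([.46,.13,.28],0,-.6,start=s)
```

```text
11.325 [ 0.5058663  -0.29741783  0.16682777] 0.5969929106715204
[[-0.0004, 0.086, -0.0009, 0.0002, -0.0466, 0.019, -0.6], [-0.0004, 0.086, -0.0009, -0.0014, -0.0466, 0.0189, -0.6]]
[[0.0, 0.0, 0.0, -0.005, -0.0025, 0.0487, -0.6], [0.0, 0.0, 0.0, -0.005, -0.0025, 0.0488, -0.6], [0.0, 0.0, 0.0, -0.005, -0.0025, 0.0488, -0.6], [0.0, 0.0, 0.0, -0.005, -0.0025, 0.0488, -0.6], [0.0, 0.0, 0.0, -0.005, -0.0025, 0.0488, -0.6], [0.0, 0.0, 0.0, -0.005, -0.0025, 0.0488, -0.6], [0.0, 0.0, 0.0, -0.005, -0.0025, 0.0488, -0.6], [0.0, 0.0, 0.0, -0.005, -0.0025, 0.0488, -0.6]]
```

Emit:
{"api": "carry_out", "payload": {"moves": [[0,0.086,0,0,-0.047,0.019,-0.6],[0,0.086,0,0,-0.047,0.019,-0.6],[0,0,0,0,0,0.048,-0.6],[0,0,0,0,0,0.048,-0.6],[0,0,0,0,0,0.048,-0.6],[0,0,0,0,0,0.048,-0.6],[0,0,0,0,0,0.045,-0.6],[0,0,0,0,0,0,-0.6],[0,0,0,0,0,0,-0.6]]}}

```text
time: 12.45
eef_pos: [0.5014, -0.0232, 0.2604]
tcp_rot: [0.707, -0.0, -0.0, -0.707]
contact_force: [0.1, 0.1, -0.4]
opening: 0.802
```

```bash
cat >> h.py <<'E'
def snap(name):
    m=camera_model("wrist");m={k:np.array(m[k]).tolist() for k in("camera_matrix","pose")}
    I=read_camera("wrist");cv2.imwrite(f"pics/{name}.png",I);json.dump(m,open(name+".json","w"));return I,m
E
python3 - <<'E'
from h import *
s=get_state();print(s["time"],s["eef_pos"])
I,m=snap("w2");V=cv2.cvtColor(I,cv2.COLOR_BGR2HSV)
c0=proj("wrist",[.559,-.02,.025],m);print(c0)
x0,y0=int(c0[0])-50,int(c0[1])-60
roi=np.zeros(I.shape[:2],np.uint8);roi[max(0,y0+15):y0+105,x0+10:x0+90]=255
b=cv2.inRange(V,(0,90,60),(16,255,255))&roi
b=cv2.morphologyEx(b,cv2.MORPH_OPEN,np.ones((9,9)))
for c in cv2.findContours(b,0,1)[0]:
    if cv2.contourArea(c)>100:
        P=np.array([ray("wrist",*q,.025,m)[:2] for q in c[:,0].astype(float)]);print(cv2.contourArea(c),cv2.minAreaRect(P.astype(np.float32)*1000),P.mean(0))
left=I[:, :]; 
a=cv2.resize(I[max(0,y0):y0+120,x0:x0+100],(400,480),interpolation=2)
b2=cv2.resize(read_camera("side")[265:400,220:400],(360,270))
b2=cv2.copyMakeBorder(b2,0,480-270,0,0,0)
cv2.imwrite("pics/c2.png",np.hstack([a,b2]))
E
```

```text
12.45 [ 0.50141408 -0.02324431  0.26040204]
[323.49028409 218.99630431]
913.5 ((559.9907836914062, -20.048988342285156), (26.70315933227539, 45.07912826538086), 89.55410766601562) [ 0.5591941  -0.02023833]
```

View pics/c2.png

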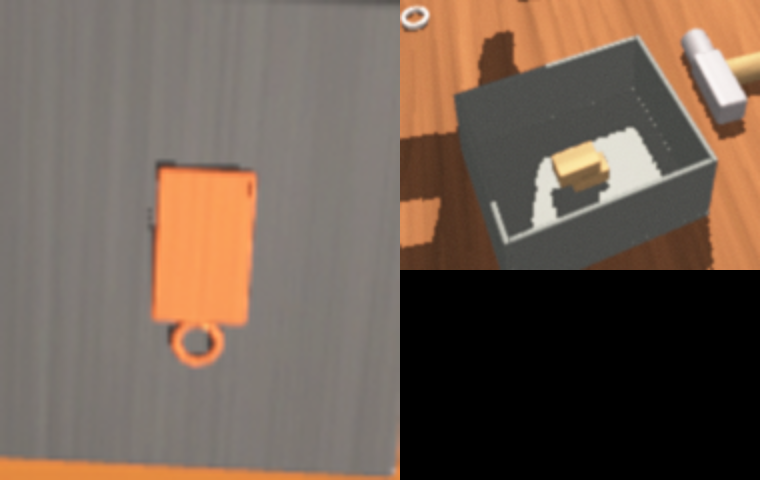

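Both chips are in the bin, and the blank is clear at (.560,-.020) with its size matching. I refine its yaw with edge lines and move over the stand.

Run:
```python
from h import *
I=cv2.imread("pics/w2.png");m=json.load(open("w2.json"));V=cv2.cvtColor(I,cv2.COLOR_BGR2HSV)
sat=V[:,:,1].astype(float);T=110
Ls=[];Rs=[]
for v in range(204,237):
    r=sat[v,300:350]; on=np.where(r>T)[0]; a,b=on[0],on[-1]
    ua=300+a-1+(T-r[a-1])/(r[a]-r[a-1]); ub=300+b+(r[b]-T)/(r[b]-r[b+1])
    Ls.append(ray("wrist",ua,v,.025,m)[:2]);Rs.append(ray("wrist",ub,v,.025,m)[:2])
for E in(Ls,Rs):
    E=np.array(E);p=np.polyfit(E[:,0],E[:,1],1);print(np.rad2deg(np.arctan(p[0])),np.polyval(p,.56),np.std(E[:,1]-np.polyval(p,E[:,0])))
for u in(315,318,321,324,327,330):
    col=sat[190:215,u];a=np.where(col>T)[0][0];print(u,ray("wrist",u,190+a-.5,.025,m)[:2])
plan([.525,.30,.30],0,-.6,n=8)
```

```text
-3.064779208577489 -0.033432457027573116 0.00016790293853942087
-3.1316081905738415 -0.007100835374588863 8.116169631905601e-05
315 [ 0.53587978 -0.02900742]
318 [ 0.53698501 -0.02585463]
321 [ 0.53698276 -0.02269723]
324 [ 0.53698051 -0.01953984]
327 [ 0.53697826 -0.01638247]
330 [ 0.53697601 -0.01322511]
[[0.0, -0.0002, -0.0001, 0.0029, -0.005, 0.0405, -0.6], [0.0, -0.0002, -0.0001, 0.0029, -0.005, 0.0405, -0.6], [0.0, -0.0002, -0.0001, 0.0029, -0.005, 0.0405, -0.6], [0.0, -0.0002, -0.0001, 0.0029, -0.005, 0.0405, -0.6], [0.0, -0.0002, -0.0001, 0.0029, -0.005, 0.0405, -0.6], [0.0, -0.0002, -0.0001, 0.0029, -0.005, 0.0405, -0.6], [0.0, -0.0002, -0.0001, 0.0029, -0.005, 0.0405, -0.6], [0.0, -0.0002, -0.0001, 0.0029, -0.005, 0.0405, -0.6]]
```

Emit:
{"api": "carry_out", "payload": {"moves": [[0,0,0,0.003,-0.005,0.0405,-0.6],[0,0,0,0.003,-0.005,0.0405,-0.6],[0,0,0,0.003,-0.005,0.0405,-0.6],[0,0,0,0.003,-0.005,0.0405,-0.6],[0,0,0,0.003,-0.005,0.0405,-0.6],[0,0,0,0.003,-0.005,0.0405,-0.6],[0,0,0,0.003,-0.005,0.0405,-0.6],[0,0,0,0.003,-0.005,0.0405,-0.6],[0,0,0,0,0,0,-0.6],[0,0,0,0,0,0,-0.6]]}}

```text
time: 13.8
eef_pos: [0.5257, 0.2999, 0.2995]
tcp_rot: [0.707, -0.001, -0.0, -0.707]
contact_force: [-0.1, -0.2, 0.3]
opening: 0.801
```

Run:
```python
from h import *
s=get_state();print(s["time"],s["eef_pos"])
I,m=snap("w3")
c=proj("wrist",[.543,.314,.1],m);print(c);u,v=map(int,c)
cv2.imwrite("pics/c3.png",cv2.resize(I[max(0,v-130):v+70,max(0,u-130):u+120],None,fx=3,fy=3,interpolation=2)[:600])
print(max(0,v-130),max(0,u-130))
V=cv2.cvtColor(I,cv2.COLOR_BGR2HSV)
for n,b in(("blue",cv2.inRange(V,(95,100,40),(125,255,255))),("red",cv2.inRange(V,(0,190,40),(4,255,255))|cv2.inRange(V,(172,150,40),(180,255,255)))):
  for k in cv2.findContours(b,0,1)[0]:
    if cv2.contourArea(k)>80:
        P=np.array([ray("wrist",*q,.1,m)[:2] for q in k[:,0].astype(float)]);print(n,cv2.boundingRect(k),cv2.contourArea(k),cv2.minAreaRect(P.astype(np.float32)*1000))
```

```text
13.8 [0.5257259  0.29989463 0.29947468]
[335.52732961 193.33956518]
63 205
blue (549, 335, 48, 54) 1289.0 ((731.8623657226562, 596.1544189453125), (89.90987396240234, 42.35269546508789), 44.22013854980469)
blue (329, 170, 17, 32) 460.5 ((535.5476684570312, 315.2837829589844), (30.215253829956055, 14.958380699157715), 0.39173850417137146)
red (330, 88, 19, 29) 463.0 ((460.2516174316406, 315.8750305175781), (15.610262870788574, 23.408340454101562), 89.94886779785156)
```

View pics/c3.png

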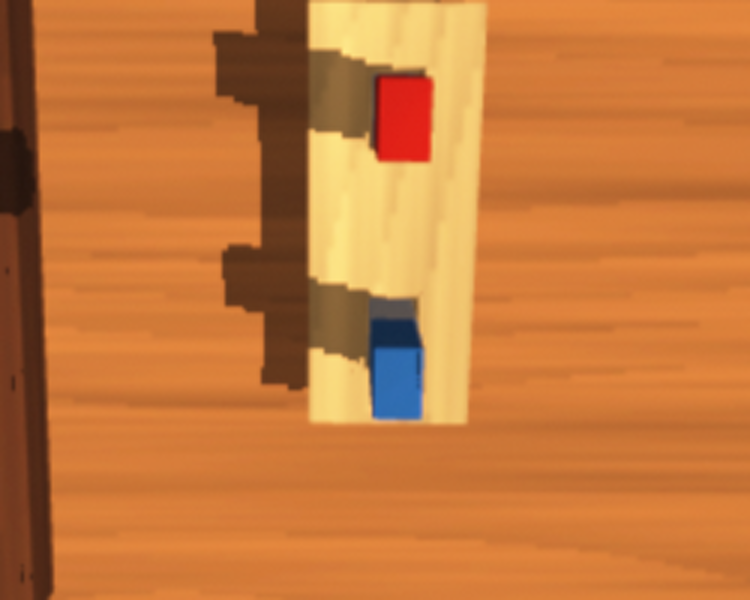

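Crop: the blue top face is at about px (329–346, 179–202) and the red one at (330–349, 88–117). Computing the blue top's pose and the stand's yaw.

Run:
```python
from h import *
I=cv2.imread("pics/w3.png");m=json.load(open("w3.json"));V=cv2.cvtColor(I,cv2.COLOR_BGR2HSV)
f=lambda x,y,z:ray("wrist",205+x/3-.33,63+y/3-.33,z,m)[:2]
for a,b,n in(((307,3),(309,422),"sl"),((486,3),(466,422),"sr")):
    p,q=f(*a,.035),f(*b,.035);print(n,p,q,np.rad2deg(np.arctan2(*(q-p)[::-1])))
print("hsv top/side",V[195,337],V[174,337])
for nm,lo,hi,z in(("blue",(95,100,120),(125,255,255),.1),("red",(0,190,120),(6,255,255),.1)):
    b=cv2.inRange(V,lo,hi);b[:80]=0;b[210:]=0;b[:,:310]=0;b[:,360:]=0
    k=max(cv2.findContours(b,0,1)[0],key=cv2.contourArea)
    P=np.array([ray("wrist",*q,z,m)[:2] for q in k[:,0].astype(float)]);print(nm,cv2.boundingRect(k),cv2.minAreaRect(P.astype(np.float32)*1000))
    g=V[:,:,1].astype(float) ;E=[[],[]]
    x,y,w,h=cv2.boundingRect(k)
    gr=b.astype(float)
    sc=cv2.cvtColor(I,cv2.COLOR_BGR2LAB)[:,:,2].astype(float)
    for v in range(y+2,y+h-2):
        r=sc[v,x-5:x+w+5];mid=r[5+w//2]
        for side,E_ in((0,E[0]),(1,E[1])):
            rr=r if side==0 else r[::-1]
            bg=rr[1];t=(bg+mid)/2;i=np.where((rr-t)*(mid-bg)>0)[0][0];s=i-1+(t-rr[i-1])/(rr[i]-rr[i-1])
            u=x-5+s if side==0 else x+w+4-s
            E_.append(ray("wrist",u,v,z,m)[:2])
    for e in E:
        e=np.array(e);p=np.polyfit(e[:,0],e[:,1],1);print(np.rad2deg(np.arctan(p[0])),np.polyval(p,e[:,0].mean()),e[:,0].min(),e[:,0].max())
```

```text
sl [0.42627512 0.28633783] [0.57508394 0.28518259] -0.44479394933260813
sr [0.42633181 0.34650599] [0.57513177 0.34493605] -0.6044871217330406
hsv top/side [106 188 178] [107 178  70]
blue (329, 179, 17, 23) ((539.8158569335938, 315.35821533203125), (14.45749568939209, 22.102819442749023), 87.54033660888672)
3.5998863566578114 0.3070440963945257 0.5309752570878876 0.5486016528532263
0.010315272960240216 0.3233580950690559 0.5309890286605287 0.5486144384458991
red (330, 88, 19, 29) ((460.25189208984375, 316.0371398925781), (15.617362022399902, 23.408340454101562), 89.94715881347656)
2.221227761174551 0.30916437627630194 0.45017615440748565 0.4702402732060016
-0.04737788331193187 0.3235754551679714 0.4501894071441355 0.47025242882420937
```

Run:
```python
from h import *
s=plan([.540,.3155,.13],-.5,-.2,n=5)
```

```text
[[0.0001, 0.0014, -0.0004, 0.0029, 0.0339, 0.0032, -0.2], [0.0001, 0.0014, -0.0004, 0.0029, 0.0339, 0.0032, -0.2], [0.0001, 0.0014, -0.0004, 0.0029, 0.0339, 0.0032, -0.2], [0.0001, 0.0014, -0.0004, 0.0029, 0.0339, 0.0032, -0.2], [0.0001, 0.0014, -0.0004, 0.0029, 0.0339, 0.0032, -0.2]]
```

Emit:
{"api": "carry_out", "payload": {"moves": [[0,0.0015,0,0.003,0.034,0.003,-0.2],[0,0.0015,0,0.003,0.034,0.003,-0.2],[0,0.0015,0,0.003,0.034,0.003,-0.2],[0,0.0015,0,0.003,0.034,0.003,-0.2],[0,0.0015,0,0.003,0.034,0.003,-0.2],[0,0,0,0,0,0,-0.2],[0,0,0,0,0,0,-0.2]]}}

```text
time: 14.72
eef_pos: [0.5409, 0.3155, 0.1313]
tcp_rot: [-0.707, 0.003, -0.003, 0.707]
contact_force: [0.6, -0.7, -0.0]
opening: 0.602
```

Run:
```python
from h import *
s=get_state();print(s["time"],s["eef_pos"],s["opening"],R.from_quat(s["tcp_rot"]).as_matrix().round(4))
plan([.540,.3155,.07],-.5,-.2,n=4)
I,m=snap("w4");V=cv2.cvtColor(I,cv2.COLOR_BGR2HSV)
b=cv2.inRange(V,(95,100,120),(125,255,255))
for k in cv2.findContours(b,0,1)[0]:
    if cv2.contourArea(k)>300:
        P=np.array([ray("wrist",*q,.1,m)[:2] for q in k[:,0].astype(float)]);print(cv2.boundingRect(k),cv2.minAreaRect(P.astype(np.float32)*1000))
```

```text
14.725 [0.54094807 0.31548164 0.13130011] 0.6023142075237532 [[ 1.0e+00  1.0e-04  8.5e-03]
 [-8.5e-03  7.0e-04  1.0e+00]
 [ 1.0e-04 -1.0e+00  7.0e-04]]
[[-0.0002, 0.0001, 0.0, -0.0002, 0.0153, 0.0, -0.2], [-0.0002, 0.0001, 0.0, -0.0002, 0.0153, 0.0, -0.2], [-0.0002, 0.0001, 0.0, -0.0002, 0.0153, 0.0, -0.2], [-0.0002, 0.0001, 0.0, -0.0002, 0.0153, 0.0, -0.2]]
```

Emit:
{"api": "carry_out", "payload": {"moves": [[0,0,0,0,0.0155,0,-0.2],[0,0,0,0,0.0155,0,-0.2],[0,0,0,-0.001,0.0155,0,-0.2],[0,0,0,0,0.0155,0,-0.2],[0,0,0,0,0,0,-0.2],[0,0,0,0,0,0,-0.2]]}}

```text
time: 15.52
eef_pos: [0.5392, 0.3163, 0.068]
tcp_rot: [-0.707, 0.003, -0.002, 0.707]
contact_force: [-0.3, -0.0, 1.0]
opening: 0.6
```

Emit:
{"api": "carry_out", "payload": {"moves": [[0,0,0,0,0,0,0.3],[0,0,0,0,0,0,0.5],[0,0,0,0,0,0,1],[0,0,0,0,0,0,1],[0,0,0,0,0,0,1],[0,0,0,0,0,0,1],[0,0,0,0,0,0,1]], "squeeze": 50}}

```text
time: 16.4
eef_pos: [0.5394, 0.3162, 0.0687]
tcp_rot: [-0.707, 0.003, -0.002, 0.707]
contact_force: [-0.6, -0.3, 5.4]
opening: 0.182
```

Gripped at about 16 mm. Straight lift.

Emit:
{"api": "carry_out", "payload": {"moves": [[0,0,0,0,-0.01,0,1],[0,0,0,0,-0.02,0,1],[0,0,0,0,-0.03,0,1],[0,0,0,0,-0.04,0,1],[0,0,0,0,-0.05,0,1],[0,0,0,0,-0.02,0,1],[0,0,0,0,0,0,1],[0,0,0,0,0,0,1]]}}

```text
time: 17.4
eef_pos: [0.5379, 0.3156, 0.2351]
tcp_rot: [0.708, -0.005, 0.0, -0.707]
contact_force: [0.5, -0.3, -2.3]
opening: 0.18
```

Run:
```python
from h import *
s=get_state();print(s["time"],s["eef_pos"],s["opening"])
I=read_camera("side");cv2.imwrite("pics/side2.png",I);J=read_camera("scene");cv2.imwrite("pics/scene2.png",J)
print(proj("side",s["eef_pos"]),proj("scene",s["eef_pos"]))
def crop(A,n,w=90,h=75):
    u,v=proj(n,s["eef_pos"]);u=int(min(max(u,w),640-w));v=int(min(max(v,h),400-h));return cv2.resize(A[v-h:v+h,u-w:u+w],(360,300),interpolation=2)
cv2.imwrite("pics/c5.png",np.hstack([crop(I,"side"),crop(J,"scene")]))
plan([.559,-.0202,.2187],-3.1,1,step=.04)
```

```text
17.4 [0.53792675 0.31558937 0.23508307] 0.180422783312891
[273.32734667  85.61883014] [428.5703151  244.13462367]
[[0.0002, 0.0052, -0.0007, 0.0026, 0.0018, -0.0373, 1.0], [0.0002, 0.0052, -0.0007, 0.0028, 0.0018, -0.0373, 1.0], [0.0002, 0.0052, -0.0007, 0.003, 0.0018, -0.0373, 1.0], [0.0002, 0.0052, -0.0007, 0.0032, 0.0018, -0.0372, 1.0], [0.0002, 0.0052, -0.0007, 0.0034, 0.0018, -0.0372, 1.0], [0.0002, 0.0052, -0.0007, 0.0036, 0.0018, -0.0372, 1.0], [0.0002, 0.0052, -0.0007, 0.0038, 0.0018, -0.0372, 1.0], [0.0002, 0.0052, -0.0007, 0.004, 0.0018, -0.0372, 1.0], [0.0002, 0.0052, -0.0007, 0.0042, 0.0018, -0.0371, 1.0]]
```

View pics/c5.png

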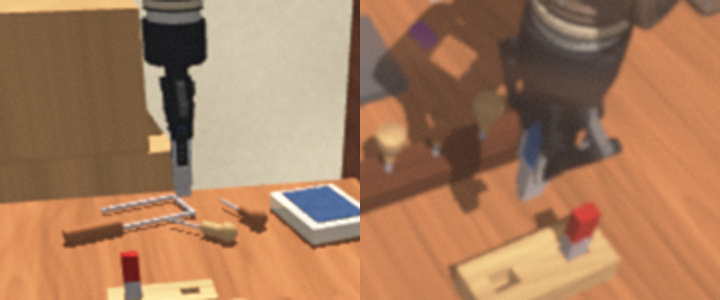

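The punch is held upright (side crop (182,175), steel end below the fingers), and the red one remains in the stand. Carrying it over the rack at z .235, where the punch bottom is at about .176.

Emit:
{"api": "carry_out", "payload": {"moves": [[0,0.005,0,0.0026,0,-0.037,1],[0,0.005,0,0.0028,0,-0.037,1],[0,0.005,0,0.003,0,-0.037,1],[0,0.005,0,0.0032,0,-0.037,1],[0,0.005,0,0.0034,0,-0.037,1],[0,0.005,0,0.0036,0,-0.037,1],[0,0.005,0,0.0038,0,-0.037,1],[0,0.005,0,0.004,0.001,-0.037,1],[0,0.005,0,0.0042,0.001,-0.037,1],[0,0,0,0,0,0,1]]}}

```text
time: 18.75
eef_pos: [0.5601, -0.0197, 0.2339]
tcp_rot: [-0.707, 0.021, -0.018, 0.707]
contact_force: [0.7, 0.3, -1.5]
opening: 0.18
```

Emit:
{"api": "carry_out", "payload": {"moves": [[0,0,0,0,0.03,0,1],[0,0,0,0,0.03,0,1],[0,0,0,0,0.02,0,1],[0,0,0,0,0,0,1],[0,0,0,0,0,0,1],[0,0,0,0,0,0,1]]}}

```text
time: 19.5
eef_pos: [0.5614, -0.0175, 0.1572]
tcp_rot: [0.707, -0.018, 0.019, -0.707]
contact_force: [-0.3, -0.1, -2.2]
opening: 0.18
```

Run:
```python
from h import *
s=get_state();print(s["time"],s["eef_pos"],s["opening"],R.from_quat(s["tcp_rot"]).as_matrix().round(4),s["contact_force"])
plan([.558,-.0202,.115],-3.1,1,n=3)
```

```text
19.5 [ 0.56140299 -0.01752018  0.1571551 ] 0.17963070762180378 [[ 9.987e-01  8.000e-04  5.190e-02]
 [-5.190e-02 -2.000e-04  9.987e-01]
 [ 8.000e-04 -1.000e+00 -1.000e-04]] [-0.31832084 -0.09281358 -2.21933529]
[[0.0, 0.0007, 0.0003, -0.0011, 0.0141, -0.0009, 1.0], [0.0, 0.0007, 0.0003, -0.0011, 0.0141, -0.001, 1.0], [0.0, 0.0007, 0.0003, -0.0011, 0.0141, -0.001, 1.0]]
```

Emit:
{"api": "carry_out", "payload": {"moves": [[0,0.001,0,-0.001,0.014,-0.001,1],[0,0.001,0,-0.001,0.014,-0.001,1],[0,0,0,-0.001,0.014,-0.001,1],[0,0,0,0,0,0,1],[0,0,0,0,0,0,1]]}}

```text
time: 20.12
eef_pos: [0.5576, -0.0205, 0.1138]
tcp_rot: [-0.707, 0.02, -0.019, 0.707]
contact_force: [-0.0, 0.6, -1.5]
opening: 0.183
```

Run:
```python
from h import *
s=get_state();print(s["time"],s["eef_pos"],s["opening"],R.from_quat(s["tcp_rot"]).as_matrix().round(4))
I=read_camera("side");cv2.imwrite("pics/side3.png",I);J=read_camera("scene");cv2.imwrite("pics/scene3.png",J);W,m=snap("w6")
for n,A in(("side",I),("scene",J),("wrist",W)):
    u,v=proj(n,[.559,-.02,.06]);u=int(u);v=int(v);print(n,u-40,v-40);
out=[]
for n,A,k in(("side",I,40),("scene",J,40),("wrist",W,75)):
    u,v=map(int,proj(n,[.559,-.02,.06]));v=min(v,400-k);out.append(cv2.resize(A[v-k:v+k,u-k:u+k],(265,265) if n=="wrist" else (265,265),interpolation=2));print(n,u-k,v-k,2*k/265)
cv2.imwrite("pics/c6.png",np.hstack(out))
b=np.array(s["eef_pos"])+R.from_quat(s["tcp_rot"]).apply([0.001,.0587,0]);print("exp bottom",b,[proj(n,b) for n in("side","scene")])
```

```text
20.125 [ 0.55755132 -0.02054339  0.11378919] 0.18311337547257467 [[ 9.985e-01 -1.400e-03  5.440e-02]
 [-5.440e-02  2.000e-04  9.985e-01]
 [-1.400e-03 -1.000e+00  2.000e-04]]
side 268 177
scene 285 147
wrist 281 203
side 268 177 0.3018867924528302
scene 285 147 0.3018867924528302
wrist 246 168 0.5660377358490566
exp bottom [ 0.55846754 -0.02058436  0.05508784] [array([308.2511134 , 219.80603636]), array([325.59673253, 189.0072118 ])]
```

View pics/c6.png

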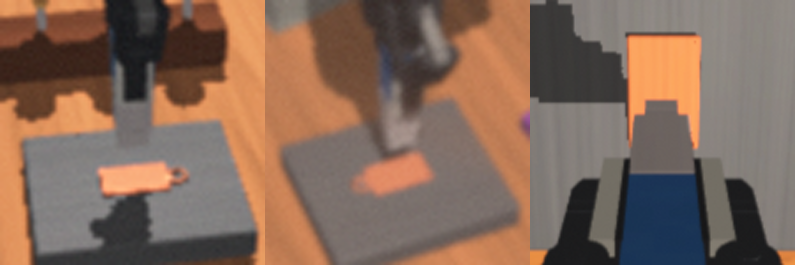

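Side, scene and wrist crops: the punch hangs upright above the blank. In the wrist view the tip's near edge is at about px (311–330, 224.6) and the blue/steel border at v≈266. I refine these and compare with the blank.

Run:
```python
from h import *
I=cv2.imread("pics/w6.png");m=json.load(open("w6.json"))
g=I.astype(int)
print("col320 rows 218-232",[I[v,320].tolist() for v in range(220,236)])
print("rows 260-270",[I[v,320].tolist() for v in range(262,270)])
print("row 228 u",[(u,I[228,u].tolist()) for u in list(range(307,315))+list(range(326,334))])
print("row 250 u",[(u,I[250,u].tolist()) for u in list(range(299,308))+list(range(332,342))])
for u,v,z,n in((320.4,224.6,.0551,"tip"),(320.4,265.9,.1051,"border")):
    print(n,ray("wrist",u,v,z,m))
# outlines of blank in this view
for v in(192,200,208): 
    r=cv2.cvtColor(I,cv2.COLOR_BGR2HSV)[v,290:350,1]; on=np.where(r>110)[0]; print(v,ray("wrist",290+on[0]-.5,v,.025,m)[:2],ray("wrist",290+on[-1]+.5,v,.025,m)[:2])
```

```text
col320 rows 218-232 [[93, 164, 252], [93, 165, 252], [94, 165, 252], [94, 161, 251], [96, 129, 211], [97, 104, 125], [97, 101, 110], [96, 101, 109], [97, 102, 111], [100, 103, 113], [97, 101, 111], [95, 99, 107], [96, 99, 108], [95, 100, 109], [96, 99, 109], [96, 99, 109]]
rows 260-270 [[95, 99, 108], [94, 99, 107], [99, 103, 112], [103, 105, 113], [94, 78, 75], [86, 54, 33], [86, 51, 27], [85, 52, 27]]
row 228 u [(307, [93, 161, 251]), (308, [93, 161, 251]), (309, [94, 160, 251]), (310, [94, 152, 246]), (311, [98, 118, 170]), (312, [97, 103, 116]), (313, [98, 102, 111]), (314, [99, 102, 111]), (326, [98, 102, 111]), (327, [98, 101, 111]), (328, [99, 104, 120]), (329, [96, 119, 184]), (330, [94, 158, 250]), (331, [94, 164, 252]), (332, [95, 165, 252]), (333, [95, 163, 251])]
row 250 u [(299, [128, 132, 138]), (300, [127, 132, 139]), (301, [118, 127, 152]), (302, [78, 105, 174]), (303, [90, 107, 147]), (304, [94, 99, 112]), (305, [95, 98, 107]), (306, [93, 96, 105]), (307, [93, 96, 106]), (332, [97, 101, 108]), (333, [96, 101, 109]), (334, [96, 100, 109]), (335, [96, 100, 109]), (336, [95, 99, 109]), (337, [88, 96, 123]), (338, [70, 106, 195]), (339, [91, 156, 249]), (340, [99, 156, 246]), (341, [111, 133, 181])]
tip [ 0.54982094 -0.02019102  0.0551    ]
border [ 0.54776148 -0.02009877  0.1051    ]
192 [ 0.53974262 -0.03197719] [ 0.54115418 -0.00600018]
200 [ 0.5449522  -0.03235345] [ 0.54637464 -0.00617899]
208 [ 0.55024159 -0.03273548] [ 0.55164093 -0.00698853]
```

Tip centre (.5597,-.0202), upright. Blank centre (.559,-.020), yaw -3.1° matched by the tool. Descending 20 mm in small steps.

Emit:
{"api": "carry_out", "payload": {"moves": [[0,0,0,-0.0005,0.005,0,1],[0,0,0,0,0.005,0,1],[0,0,0,0,0.005,0,1],[0,0,0,0,0.004,0,1],[0,0,0,0,0,0,1],[0,0,0,0,0,0,1],[0,0,0,0,0,0,1]]}}

```text
time: 21.15
eef_pos: [0.5571, -0.0205, 0.0951]
tcp_rot: [-0.707, 0.02, -0.019, 0.707]
contact_force: [-0.1, -0.8, -2.2]
opening: 0.179
```

```bash
cat > chk.py <<'E'
from h import *
import sys
s=get_state();M=R.from_quat(s["tcp_rot"]).as_matrix();print(s["time"],s["eef_pos"],s["dq"],"yaw",np.rad2deg(np.arctan2(M[1,0],M[0,0])),M[2].round(4),s["contact_force"],s["opening"])
I,m=snap(sys.argv[1]);zb=s["eef_pos"][2]-.0587
c=I[190:262,320].astype(int);r=c[:,2]-c[:,0]
i=np.where(r<60)[0][0];v=190+i-1+(r[i-1]-60)/(r[i-1]-r[i])
row=I[int(v)+4].astype(int);q=row[:,2]-row[:,0];on=[u for u in range(295,345) if q[u]<60];L=[u for u in on if abs(u-320)<25]
a=320
while q[a]<60:a-=1
b=320
while q[b]<60:b+=1
u=(a+b)/2;print("tip px",u,v,a,b,"tip centre",ray("wrist",u,v,zb,m)+[.010,-.0005,0],"bottom z",zb,"gap",zb-.025)
E
python3 chk.py w7
```

```text
21.15 [ 0.55708009 -0.02048297  0.09510375] [-9.07325131e-04 -1.65515508e-03  8.14023427e-04  7.94805219e-04
  7.52014326e-05 -2.05277111e-04] yaw -3.1130232996811875 [-9.e-04 -1.e+00  1.e-04] [-0.08862624 -0.81878622 -2.223998  ] 0.17939142549224316
tip px 321.0 143.0 213 429 tip centre [ 0.51412427 -0.01784624  0.03640375] bottom z 0.036403749442598055 gap 0.011403749442598053
```

Emit:
{"api": "carry_out", "payload": {"moves": [[0,0,0,0.0002,0.0012,0.0002,1],[0,0,0,0,0,0,1],[0,0,0,0,0,0,1],[0,0,0,0,0,0,1],[0,0,0,0,0,0,1]]}}

```text
time: 21.82
eef_pos: [0.5571, -0.0203, 0.0936]
tcp_rot: [-0.707, 0.02, -0.019, 0.707]
contact_force: [0.2, -0.2, -2.9]
opening: 0.179
```

Run:
```python
from h import *
s=get_state();M=R.from_quat(s["tcp_rot"]).as_matrix();print(s["time"],s["eef_pos"],np.abs(s["dq"]).max(),np.rad2deg(np.arctan2(M[1,0],M[0,0])),M[2].round(4),s["opening"],s["contact_force"])
W,m=snap("w8");I=read_camera("side");J=read_camera("scene");out=[]
for n,A,k in(("side",I,40),("scene",J,40),("wrist",W,50)):
    u,v=map(int,proj(n,[.559,-.02,.04],m if n=="wrist" else None));v=min(v,400-k);out.append(cv2.resize(A[v-k:v+k,u-k:u+k],(265,265),interpolation=2));print(n,u-k,v-k,2*k/265)
cv2.imwrite("pics/c8.png",np.hstack(out))
zb=s["eef_pos"][2]-.0587
print("gap",zb-.025); c=W[200:300,320].astype(int);r=c[:,2]-c[:,0]
print("trans rows",[(200+i,int(r[i])) for i in range(1,99) if abs(r[i]-r[i-1])>20])
```

```text
21.825 [ 0.55707184 -0.02026817  0.09363221] 0.001596672428304499 -3.113246033070462 [-1.5e-03 -1.0e+00  2.0e-04] 0.1790946591354155 [ 0.22589023 -0.24293482 -2.91349916]
side 268 185 0.3018867924528302
scene 285 153 0.3018867924528302
wrist 271 195 0.37735849056603776
gap 0.009932208340383615
trans rows [(201, 160), (224, 114), (225, 28), (266, -20), (267, -53)]
```

View pics/c8.png

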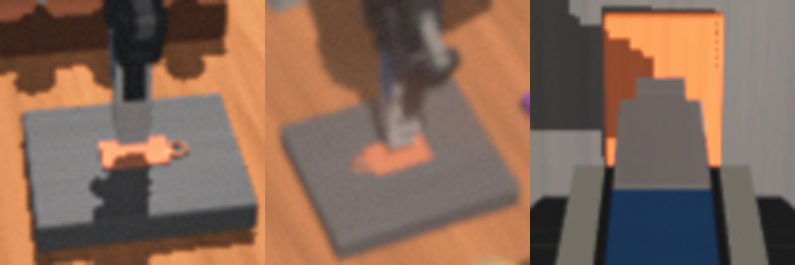

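```bash
python3 -c "
from h import *
m=json.load(open('w8.json'));print(ray('wrist',320.6,224.5,.0349,m)+[.01,-.0005,0]);print(sign_off(),get_state()['eef_pos'])"
```

```text
[ 0.55857476 -0.0202171   0.0349    ]
the job is handed in; nothing more can be done
the job is handed in; nothing more can be done
```

Both wood chips are in the scrap bin. The blue punch is held still and upright about 10 mm above the copper blank. I handed the job in at about 22 s of the 72 s allowed.

- **Chips:** a side-camera view after the second drop showed both chips lying in the bin.
- **Punch position:** the last wrist-camera check put the tip centre at (0.5586, -0.0202), against a blank centre of (0.559, -0.020).
- **Alignment:** the tool's yaw is -3.11° and the blank's is -3.1°. The punch is upright to about 0.1°.
- **Gap:** I calculated the gap as 9.9 mm from the tool height and the grip height on the punch. The pictures agree with it, but I did not measure it separately.
- **Rack crossing:** the lower end of the punch passed over the gravers at a height of about 175 mm; the gravers are 100 mm high. The force readings stayed small throughout.
- **Other objects:** I never approached the red punch, ring, jar, hammer or the look-alikes. I saw the red punch still in its stand after the lift, but took no final picture of the others.

One script for locating the tip returned a wrong position because of a bug. I discarded that value and read the tip from the wrist picture instead.

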